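Fetch the pocket meter from behind the cans

TASK

The pocket meter lies behind a row of three tall things on the white board: first move all three (blue capacitor, red spray can, yellow flux bottle) off to the dark side mat, so that all stand there together. Then fetch the meter and lay it face up in the aluminium cradle, flat on its floor between the blue cheeks, and after that stand each of the three back on the pad of its own colour. Keep the three upright, set things down rather than drop them, and do not disturb the little green circuit board beside the cradle.

Things in the scene. Friction and masses are not known exactly. Their poses are not given: they have to be found in the camera images.
- capacitor: Blue can capacitor: diameter 50, body 100 high, two brass terminals on top up to 107. Round, stands upright; origin: centre of its underside, z up. About 0.2 kg. At the start it stands at the middle of its own coloured pad; the three stand in a row, centres 66 mm apart, in front of the meter (about 10 mm between their sides and the meter).
- spray: Red spray can with a white band and a narrower white cap: diameter 50 up to height 102, cap up to 122 (cap diameter 32). Round, stands upright; origin: centre of its underside, z up. About 0.2 kg. At the start it stands at the middle of its own coloured pad; the three stand in a row, centres 66 mm apart, in front of the meter (about 10 mm between their sides and the meter).
- flux: Yellow flux bottle with a pale label and a narrower black cap: diameter 47 up to height 100, cap up to 116 (cap diameter 26). Round, stands upright; origin: centre of its underside, z up. About 0.2 kg. At the start it stands at the middle of its own coloured pad; the three stand in a row, centres 66 mm apart, in front of the meter (about 10 mm between their sides and the meter).
- meter: Pocket multimeter, black with a grey face, pale green display and a dial: 120 (its x) x 56 (its y) x 28 mm (z, dial to 34), 0.22 kg. Origin: centre of its underside, z up out of the face, x along its length to the display end. At the start it lies on the white board (4 mm above the bench), its length roughly parallel to the row, on the far side of the row.
- pad_blue: Blue square, 62 x 62 x 2 mm (with a small tab towards the front), fixed, on a white board 4 mm thick: its top is 6 mm above the bench. Origin: centre of the square's underside; z up, x points from the row of pads towards the meter behind it, y runs along the row. Home of the capacitor.
- pad_red: Red square, 62 x 62 x 2 mm (with a small tab towards the front), fixed, on a white board 4 mm thick: its top is 6 mm above the bench. Origin: centre of the square's underside; z up, x points from the row of pads towards the meter behind it, y runs along the row. Home of the spray can.
- pad_yellow: Yellow square, 62 x 62 x 2 mm (with a small tab towards the front), fixed, on a white board 4 mm thick: its top is 6 mm above the bench. Origin: centre of the square's underside; z up, x points from the row of pads towards the meter behind it, y runs along the row. Home of the flux bottle.
- mat: Dark rubber side mat, fixed, 240 (its x) x 110 (its y) x 3 mm high; origin: centre of its underside, z up. Empty at the start; any places on it will do.
- cradle: Meter cradle, fixed: aluminium plate 152 (its x) x 86 (y) x 6 mm; blue end cheeks and corner lips up to 14 mm above the bench leave a bay 140 (x) x 76 (y) mm; the long sides are open over the middle 98 mm, for fingers. Origin: centre of its underside, z up. The meter lies along its x, either way round, on the floor 6 mm above the origin.
- pcb: Small loose green circuit board, 60 x 48 mm, up to 14 mm high, beside the cradle, its centre about 125 mm from the cradle's along the cradle's x; origin: centre of its underside. Leave it where it is.
Things that resemble listed ones, but are neither listed nor needed, are in the scene too. Leave any turquoise look-alike of the spray alone.

How it is judged:
On the way, in this order (a step that is already met when the one before it is completed fails the run):
1. the capacitor, the spray can and the flux bottle all stand on the side mat (x of capacitor in the frame of mat between -0.12 and 0.12 m and y of capacitor in the frame of mat between -0.055 and 0.055 m and z of each of capacitor, spray, flux in the frame of mat below 0.008 m and angle between each of capacitor, spray, flux's own z axis and vertical below 0.1 rad and linear speed of each of capacitor, spray, flux below 0.05 m/s and x of spray in the frame of mat between -0.12 and 0.12 m and y of spray in the frame of mat between -0.055 and 0.055 m and x of flux in the frame of mat between -0.12 and 0.12 m and y of flux in the frame of mat between -0.055 and 0.055 m), for 0.2 s.
2. the meter lies released in the cradle (horizontal distance between meter and cradle below 0.015 m and z of meter in the frame of cradle below 0.011 m and angle between the x axis of meter and the x axis of cradle, either way round below 0.2 rad and angle between meter's own z axis and vertical below 0.08 rad and linear speed of meter below 0.05 m/s and angular speed of meter below 0.3 rad/s and contact force between meter and the fingers below 0.1 N), for 0.2 s.
At the end, for the whole second after the job is handed in: Meter flat, face up on the cradle floor, within 15 mm of its centre and 0.2 rad of its long axis (either way round); capacitor, spray can, flux bottle upright on the blue, red, yellow pad, centres within 12 mm; all released, at rest; circuit board within 12 mm of its start (all of step 2 and horizontal distance between capacitor and pad_blue below 0.012 m and z of capacitor in the frame of pad_blue below 0.006 m and angular speed of each of capacitor, spray, flux below 0.3 rad/s and contact force between each of capacitor, spray, flux and the fingers below 0.1 N and angle between each of capacitor, spray, flux's own z axis and vertical below 0.1 rad and linear speed of each of capacitor, spray, flux below 0.05 m/s and horizontal distance between spray and pad_red below 0.012 m and z of spray in the frame of pad_red below 0.006 m and horizontal distance between flux and pad_yellow below 0.012 m and z of flux in the frame of pad_yellow below 0.006 m and distance of pcb from where it was at the start of the episode below 0.012 m); the robot touches nothing.
It fails at once if one of the three cans is tipped over (more than about 35 degrees) (angle between any of capacitor, spray, flux's own z axis and vertical above 0.6 rad).
It fails at once if something is dropped (falls free, faster than 0.8 m/s: more than about 3 cm) ((linear speed of capacitor above 0.8 m/s and contact force between capacitor and the fingers below 0.1 N) or (linear speed of spray above 0.8 m/s and contact force between spray and the fingers below 0.1 N) or (linear speed of flux above 0.8 m/s and contact force between flux and the fingers below 0.1 N) or (linear speed of meter above 0.8 m/s and contact force between meter and the fingers below 0.1 N)).
It fails at once if the circuit board is shoved more than 12 mm (distance of pcb from where it was at the start of the episode above 0.012 m).
It also fails if it takes over 144 s, if anything falls off the work surface, if the arm or the gripper's body presses on something with over 40 N, if the wrist force passes 120 N, or if a joint passes its speed limit or range.

ROBOT

A 7-joint arm with a two-finger parallel gripper is mounted at the origin on the work surface. World frame = base frame: x ahead of the robot, y to its left, z up, the work surface at z = 0. Lengths are in m, angles in rad, forces in N, time in s.
With the tool pointing down it reaches from about 0.4 to 0.85 m from the base axis. Payload 4.4 kg.
Tool frame: the origin (TCP) lies at the very end of the fingers, on their centre line; the grasp point (between the pads) lies robot.tcp_to_grasp behind it (robot.tcp_to_grasp is the distance from the TCP to the grasp point, in m); z points along the fingers, y is the line along which they close (so a half turn about z gives the same grasp; the last joint's range is limited). The gripper opens to 94 mm and grips with 3 to 60 N. Pads are 16 mm wide; open, the fingers measure 119 mm over their backs; the gripper's body (75 mm by 177 mm) begins 78 mm behind the grasp point.
Start: joints at [-1.324, 0.628, 0.038, 1.517, -0.027, 0.996, -0.02], TCP at [0.2, 0.618, 0.184] pointing down, gripper open.
Joint ranges: [-3.06, 3.06], [-0.37, 2.12], [-1.25, 1.32], [0.18, 2.47], [-1.1, 4.24], [0.23, 1.98], [-2.94, 2.94]. Speed limits (rad/s): [2.57, 2.57, 3.14, 3.14, 3.14, 3.14, 3.14].

INTERFACE

Orientations are given as a unit quaternion [w, x, y, z].
In Python, from workcell import robot gives the robot as it stands. The module is installed in compiled form; this text tells all that it offers.
- The arm moves only by the tool jog_arm, never from a script. Its argument "motion" is a list of rows, each a list of 3 entries, a list of its own where there are three numbers: the finger opening in m, from 0 to 0.094, then the shift along the world's x, y, z in m, then the turn, a rotation vector about the world's x, y, z in degrees. A call has 1 to 10 rows; each row is the pose to reach, as a shift and turn from the pose commanded when the call began; what a row does not reach only later rows make up. A row lasts 1/8 s, in which the tool goes at most 62.5 mm and 10.7 degrees, less where a joint would pass 70% of its speed; a pose out of reach is approached as far as the arm can. A call with a gripper value outside its range is refused whole. The fingers move at their own pace and stop on an object; "newtons" is the grip in N (left out, the last holds). Time passes only in rows, so rows that repeat a pose let the fingers close. It gives the time, the measured TCP pose, the force, the opening and the grip force at its end, in the units of the state.
- robot.state(): the state, without advancing time (a new reading comes with each control period).
- robot.camera(name): name is "scene" or "side" or "wrist"; returns a dict with "img" (400x640x3 uint8, red, green, blue), "fx", "fy", "cx", "cy" (pixels), "world_from_camera" (4x4, takes a point from camera to world coordinates); the wrist camera has in their place "hand_eye" (4x4, takes a point from camera to tool coordinates, whose origin is the TCP and whose axes are the flange's). Camera axes: x right, y down, z forward; pixel columns grow to the right and rows downward; lengths in m; the calibration is good to about 2 mm. A picture is of the moment at which its call begins: read the wrist's pose just before it. There is no depth.
- robot.job_done(): hands the job in; it is judged then, once.
The state is a dict: "time": time; "joint_pos": joint angles; "joint_velocities": joint speeds; "joint_efforts": joint torques, N m; "position": TCP position; "tcp_rot": TCP orientation; "wrist_force": force on the tool from outside, world axes, zero at the start; "ft_torque": the same for the moment, N m; "gripper_width": finger opening in m; "gripper_force": force on a finger pad.
Only numpy, scipy, OpenCV 4.12 (cv2) and the standard library are available. Lean on these libraries where they do the work, as an engineer would, in place of code of your own. Each camera call takes 0.05 s, during which the arm holds its last target. There are 200 camera calls.

## Working session

There is one attempt and no reset: what is moved stays moved. The work goes in short steps, Python scripts to look and compute and a tool call to move; the robot and the scene stay as the last step left them, time stands still between calls to the robot, and variables do not carry over. Pictures are saved under pics/ and viewed, at most 14 in all, crops included, and the job is handed in when it is done.

Besides the shell and the picture viewer there is one more tool, called after ">>>" as a command line: name --argument value ..., lists and objects as JSON in quotes. jog_arm: Moves the arm, as the interface text tells. Its arguments: {"type":"object","properties":{"motion":{"type":"array"},"newtons":{"type":"number"}},"required":["motion"]}

```bash
mkdir -p pics
cat > h.py <<'E'
import numpy as np, cv2
from workcell import robot
from scipy.spatial.transform import Rotation as R
def shot(name,fn=None):
    s=robot.state(); c=robot.camera(name)
    if name=="wrist":
        T=np.eye(4); q=s["tcp_rot"]; T[:3,:3]=R.from_quat([q[1],q[2],q[3],q[0]]).as_matrix(); T[:3,3]=s["position"]
        c["world_from_camera"]=T@np.array(c["hand_eye"])
    c["world_from_camera"]=np.array(c["world_from_camera"])
    if fn: cv2.imwrite("pics/"+fn,c["img"][:,:,::-1])
    return c
def ray(c,u,v):
    T=c["world_from_camera"]; d=T[:3,:3]@np.array([(u-c["cx"])/c["fx"],(v-c["cy"])/c["fy"],1.])
    return T[:3,3],d/np.linalg.norm(d)
def onz(c,u,v,z):
    o,d=ray(c,u,v); return o+d*(z-o[2])/d[2]
def tri(a,b):
    A=np.zeros((3,3)); y=np.zeros(3); 
    for o,d in (a,b):
        P=np.eye(3)-np.outer(d,d); A+=P; y+=P@o
    return np.linalg.solve(A,y)
def proj(c,p):
    q=np.linalg.inv(c["world_from_camera"])@np.append(p,1); return c["cx"]+c["fx"]*q[0]/q[2], c["cy"]+c["fy"]*q[1]/q[2]
E
python3 - <<'E'
from h import *
np.set_printoptions(precision=4,suppress=True)
for n in ("scene","side","wrist"):
    c=shot(n,n+"0.png"); print(n,c["fx"],c["cx"],c["cy"]); print(c["world_from_camera"])
s=robot.state(); print(s, robot.tcp_to_grasp)
E
```

```text
scene 370.3944255003988 327.9199755297199 196.0260670812848
[[-0.1693  0.777  -0.6063  1.0088]
 [ 0.9856  0.1321 -0.1059  0.0787]
 [-0.0022 -0.6155 -0.7881  0.7439]
 [ 0.      0.      0.      1.    ]]
side 467.9915259207155 316.56696460532214 202.99430675822745
[[ 0.6906 -0.5561  0.4624 -0.13  ]
 [-0.7232 -0.5247  0.4491 -0.5626]
 [-0.0072 -0.6446 -0.7645  1.0337]
 [ 0.      0.      0.      1.    ]]
wrist 294.1599027643286 320.07777028215673 200.82635148601332
[[ 0.3078  0.9266  0.216   0.1379]
 [ 0.9514 -0.2991 -0.0729  0.6384]
 [-0.003   0.228  -0.9737  0.3834]
 [ 0.      0.      0.      1.    ]]
{'time': 0.15, 'joint_pos': array([-1.3238,  0.6291,  0.0384,  1.5181, -0.027 ,  0.9963, -0.02  ]), 'joint_velocities': array([ 0.0008, -0.0006, -0.0009, -0.0037,  0.0005,  0.001 , -0.0002]), 'joint_efforts': array([  0.0017, -55.009 ,   1.1447, -18.6818,  -0.0523,   0.0209,
         0.0001]), 'position': array([0.1998, 0.618 , 0.1832]), 'tcp_rot': array([-0.0001,  0.1557,  0.9878, -0.0007]), 'wrist_force': array([-1.63  ,  0.657 ,  0.6726]), 'ft_torque': array([ 0.0169, -0.0012, -0.0464]), 'gripper_force': 0.0, 'gripper_width': 0.0936243708560664} 0.0188
```

View pics/scene0.png

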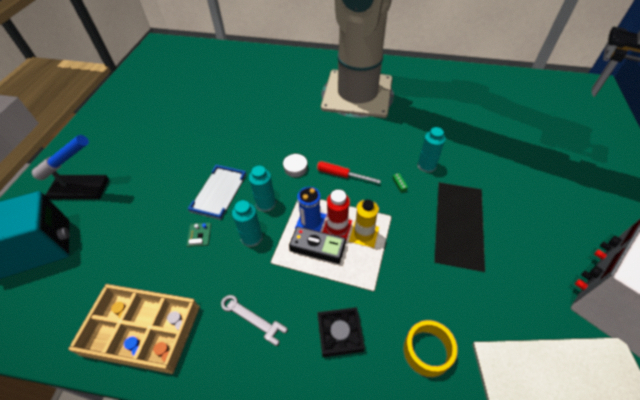

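View pics/side0.png

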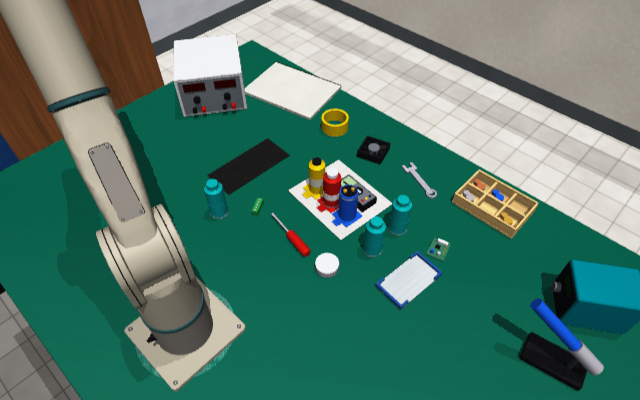

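Run:
```python
from h import *
np.set_printoptions(precision=4,suppress=True)
a=shot("scene"); b=shot("side")
def crop(c,x0,x1,y0,y1,f): return cv2.resize(c["img"][y0:y1,x0:x1,::-1],None,fx=f,fy=f,interpolation=cv2.INTER_CUBIC)
A=crop(a,180,400,130,290,3.6)[:, :]; cv2.imwrite("pics/cA.png",A)
B=crop(b,270,470,140,310,3.5); cv2.imwrite("pics/cB.png",B)
def blobs(c,lo,hi,n,mn=60):
    h=cv2.cvtColor(c["img"],cv2.COLOR_RGB2HSV); m=cv2.inRange(h,lo,hi)
    k,l,st,ce=cv2.connectedComponentsWithStats(m)
    for i in range(1,k):
        if st[i,4]>mn: print(n,st[i],ce[i].round(1))
for nm,c in (("scene",a),("side",b)):
    print(nm)
    blobs(c,(0,0,0),(180,90,45),"dark",300)
    blobs(c,(80,120,80),(95,255,255),"turq",100)
    blobs(c,(105,150,60),(128,255,255),"blue")
    blobs(c,(0,0,130),(180,60,255),"white",150)
    blobs(c,(22,150,100),(32,255,255),"yel")
```

```text
scene
dark [ 71   0  46  78 677] [93.3 33.5]
dark [  3  20  31  38 358] [17.6 38.5]
dark [609  27  31  21 447] [622.9  37.9]
dark [  41  171   67   78 1615] [ 70.4 197.4]
dark [ 435  184   49   87 3598] [459.5 227.2]
dark [ 319  309   45   47 1381] [340.3 332.5]
turq [     0     34    640    366 125627] [286.5 233.7]
turq [  381    54   259   123 16829] [525.3 105.6]
turq [415 337  30  28 639] [430.5 350.3]
blue [625  15  13  16  95] [630.1  23.8]
blue [590  53  18  20 150] [599.   65.3]
blue [ 48 135  40  32 508] [ 67.5 150.7]
blue [213 166  32  13  66] [231.  170.2]
blue [296 188  30  43 578] [311.  213.4]
blue [189 201  35  17  98] [204.8 211.6]
blue [125 337  13  17 144] [131.3 343.9]
white [ 140    0   75   33 1958] [178.4  14.3]
white [ 219    0  120   44 4462] [281.7  19.1]
white [ 384    0  180   62 9061] [471.3  26.7]
white [ 547    0   85   67 3209] [587.3  31.3]
white [321  70  49  44 775] [337.7  97.2]
white [283 154  24  19 362] [294.6 162.8]
white [ 193  168   49   46 1368] [217.9 190.8]
white [330 190  17  14 176] [337.9 196.1]
white [ 271  201  120   90 3554] [335.9 2
[... 1091 characters left out ...]
 [  156     0   484   256 39985] [425.7 106.4]
white [  343     0   297   131 19581] [540.2  43.3]
white [  55   97  132  186 9636] [118.  188.7]
white [ 289  160  103   80 1973] [341.8 200.6]
white [402 162  35  36 248] [419.6 179.3]
white [ 96 230  30  58 410] [109.5 258.6]
white [315 253  24  22 411] [326.7 263.2]
white [ 381  255   56   49 1553] [408.9 279.3]
white [143 273  38  26 474] [162.4 286.9]
white [ 124  287  121  103 3476] [187.6 344.7]
white [  0 292  19  22 151] [  9.  302.8]
white [  0 318  21  40 509] [  7.7 336.2]
white [577 344  27  30 336] [590.5 359.3]
yel [321 109  28  28 563] [334.7 121.9]
yel [309 160  16  20 232] [316.7 170.3]
yel [303 184  20  15 187] [312.5 191.7]
```

View pics/cA.png

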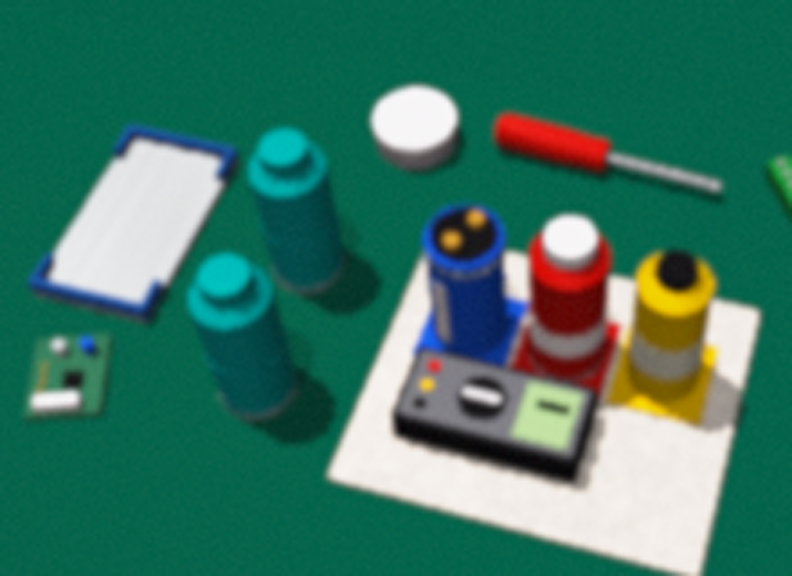

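View pics/cB.png

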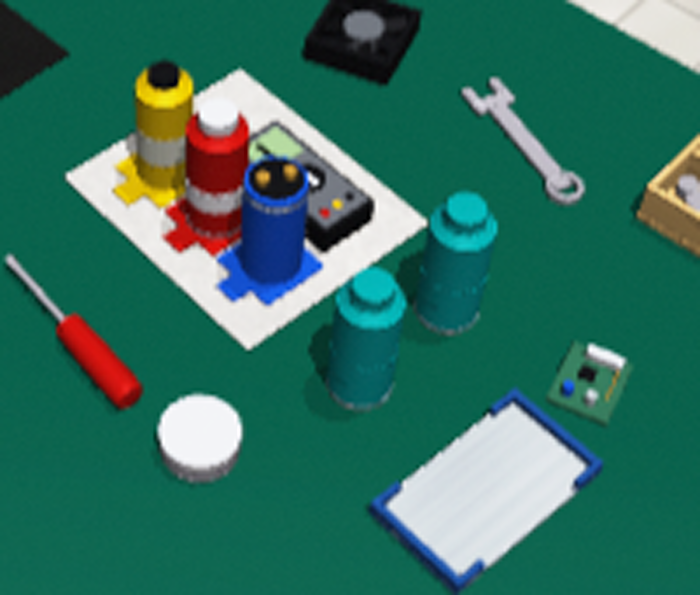

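The scene crop shows the red spray (the only red can) at scene px (338,210). There are turquoise look-alikes at (259,190), (245,222) and (432,150), which I leave alone. The capacitor is at (309,208), the flux bottle at (367,220), the meter at (318,243), the cradle at (217,191), the pcb at (199,234) and the mat at (460,227). The dark fan box at (340,332) is not the meter, because it has no display.

Run:
```python
from h import *
np.set_printoptions(precision=4,suppress=True)
a=shot("scene"); b=shot("side")
fa=lambda p:(180+p[0]/3.6-.36,130+p[1]/3.6-.36); fb=lambda p:(270+p[0]/3.5-.36,140+p[1]/3.5-.36)
P={"cap":((463,234),(276,178)),"spray":((571,236),(219,115)),"flux":((679,266),(163,73)),
"turqU":((284,146),(376,283)),"turqL":((224,273),(466,208)),
"cr1":((128,128),(375,508)),"cr2":((236,152),(515,395)),"cr3":((152,318),(600,465)),"cr4":((35,288),(458,588)),
"cr2b":((236,152),(375,508)),"cr1b":((128,128),(458,588)),"cr4b":((35,288),(600,465)),"cr3b":((152,318),(515,395)),
"pcbA":((40,338),(605,422)),"met1":((420,352),(333,238)),"met1b":((600,385),(268,132)),
"dial":((483,395),(313,182)),"bd1":((762,310),(68,175)),"bd2":((330,478),(425,222)),"bd3":((705,574),(240,70))}
for k,(p,q) in P.items():
    ra,rb=ray(a,*fa(p)),ray(b,*fb(q)); X=tri(ra,rb)
    n=np.cross(ra[1],rb[1]); print(k,X,"gap mm",round(1000*abs((ra[0]-rb[0])@n)/np.linalg.norm(n),1))
for c in (a,b):
    h=cv2.cvtColor(c["img"],cv2.COLOR_RGB2HSV); m=cv2.inRange(h,(0,0,0),(180,90,45))
    k,l,st,ce=cv2.connectedComponentsWithStats(m)
    i=[i for i in range(1,k) if 1500<st[i,4]<4000 and (np.linalg.norm(ce[i]-[460,227])<20 or np.linalg.norm(ce[i]-[248,165])<20)][0]
    r=cv2.approxPolyDP(cv2.findContours((l==i).astype('uint8'),0,2)[0][0],8,True)[:,0]
    print(r.tolist(), [onz(c,*p,.003)[:2].round(3).tolist() for p in r], onz(c,*ce[i],.003))
```

```text
cap [ 0.5209 -0.0497  0.1057] gap mm 1.3
spray [0.5265 0.0161 0.124 ] gap mm 1.4
flux [0.5337 0.0818 0.1191] gap mm 0.2
turqU [ 0.4833 -0.1731  0.1207] gap mm 2.2
turqL [ 0.5839 -0.1783  0.1204] gap mm 0.8
cr1 [ 0.401  -0.2911  0.0415] gap mm 65.2
cr2 [ 0.4788 -0.2543  0.0837] gap mm 82.1
cr3 [ 0.5439 -0.3114 -0.0274] gap mm 72.9
cr4 [ 0.4637 -0.3544 -0.0761] gap mm 97.0
cr2b [ 0.3997 -0.2523  0.0077] gap mm 3.2
cr1b [ 0.3904 -0.3361  0.0096] gap mm 2.3
cr4b [ 0.5409 -0.3493  0.0068] gap mm 0.9
cr3b [ 0.5498 -0.2655  0.0031] gap mm 5.1
pcbA [ 0.577  -0.3308  0.0038] gap mm 0.4
met1 [ 0.5596 -0.0768  0.0242] gap mm 5.4
met1b [0.5882 0.0324 0.0522] gap mm 27.4
dial [ 0.589  -0.03    0.0316] gap mm 6.2
bd1 [0.4745 0.1398 0.0031] gap mm 4.2
bd2 [ 0.6429 -0.1131  0.0002] gap mm 2.5
bd3 [0.6689 0.1194 0.001 ] gap mm 3.9
[[440, 183], [435, 260], [483, 270], [480, 190]] [[0.347, 0.26], [0.578, 0.246], [0.585, 0.349], [0.354, 0.361]] [0.4793 0.3038 0.003 ]
[[288, 155], [267, 139], [208, 175], [230, 193]] [[0.575, 0.245], [0.58, 0.349], [0.347, 0.36], [0.347, 0.254]] [0.4585 0.3016 0.003 ]
```

>>> jog_arm --motion '[[0.094, [0.03, -0.055, 0.03], [0, 0, -10]], [0.094, [0.06, -0.11, 0.05], [0, 0, -20]], [0.094, [0.085, -0.165, 0.07], [0, 0, -30]], [0.094, [0.11, -0.22, 0.09], [0, 0, -40]], [0.094, [0.14, -0.275, 0.1], [0, 0, -50]], [0.094, [0.17, -0.33, 0.1], [0, 0, -60]], [0.094, [0.195, -0.385, 0.1], [0, 0, -70]], [0.094, [0.22, -0.44, 0.1], [0, 0, -77.6]], [0.094, [0.25, -0.495, 0.1], [0, 0, -77.6]], [0.094, [0.28, -0.55, 0.1], [0, 0, -77.6]]]' --newtons 15

```text
time: 1.6
position: [0.4763, 0.0752, 0.2843]
tcp_rot: [0.0, 0.74, 0.673, 0.001]
wrist_force: [0.4, -0.4, 0.4]
gripper_width: 0.094
gripper_force: 0.0
```

>>> jog_arm --motion '[[0.094, [0.02, -0.04, 0], [0, 0, 0]], [0.094, [0.02, -0.04, 0], [0, 0, 0]], [0.094, [0.02, -0.04, 0], [0, 0, 0]]]'

```text
time: 1.98
position: [0.4951, 0.0376, 0.2837]
tcp_rot: [-0.001, 0.74, 0.672, 0.0]
wrist_force: [-0.6, 0.6, -0.3]
gripper_width: 0.0942
gripper_force: 0.0
```

Run:
```python
from h import *
np.set_printoptions(precision=4,suppress=True)
w=shot("wrist"); cv2.imwrite("pics/w1.png",cv2.resize(w["img"][:,:,::-1],(800,500)))
print(robot.state()["position"],robot.state()["joint_pos"]);print(w["world_from_camera"])
for p in [(.521,-.05,.113),(.5265,.016,.128),(.534,.082,.122),(.47,-.301,.006),(.466,.303,.003)]: print(p,proj(w,p))
```

```text
[0.495  0.0382 0.2837] [-0.5409  0.3337  0.5586  1.8025 -0.2012  1.0626 -0.0027]
[[ 0.9954 -0.0929 -0.0232  0.5021]
 [-0.0957 -0.9691 -0.2274  0.1028]
 [-0.0014  0.2286 -0.9735  0.484 ]
 [ 0.      0.      0.      1.    ]]
(0.521, -0.05, 0.113) (np.float64(345.33075680323986), np.float64(246.55798304696557))
(0.5265, 0.016, 0.128) (np.float64(346.69071503030517), np.float64(201.18763183359334))
(0.534, 0.082, 0.122) (np.float64(348.34372368493564), np.float64(146.70709701316053))
(0.47, -0.301, 0.006) (np.float64(323.95644063965193), np.float64(351.0840605308473))
(0.466, 0.303, 0.003) (np.float64(282.28674538168474), np.float64(-7.936551324738133))
```

View pics/w1.png

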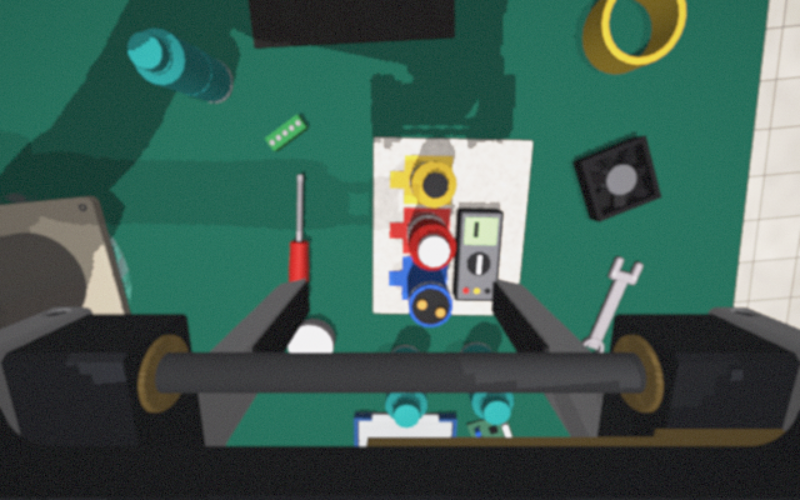

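The wrist view agrees with the triangulation: the flux cap is at (348,148), the spray cap at (346,201) and the capacitor top at (344,245) in full-res pixels. The meter is clear to the right. I start with the flux bottle.

>>> jog_arm --motion '[[0.094, [0.039, 0.044, 0], [0, 0, 0]], [0.094, [0.039, 0.044, -0.05], [0, 0, 0]], [0.094, [0.039, 0.044, -0.1], [0, 0, 0]], [0.094, [0.039, 0.044, -0.14], [0, 0, 0]], [0.094, [0.039, 0.044, -0.18], [0, 0, 0]], [0.094, [0.039, 0.044, -0.21], [0, 0, 0]], [0.094, [0.039, 0.044, -0.228], [0, 0, 0]], [0.094, [0.039, 0.044, -0.228], [0, 0, 0]], [0.094, [0.039, 0.044, -0.228], [0, 0, 0]]]'

```text
time: 3.15
position: [0.5349, 0.0817, 0.0566]
tcp_rot: [0.0, 0.74, 0.673, 0.001]
wrist_force: [-0.8, -0.3, -0.3]
gripper_width: 0.094
gripper_force: 0.0
```

>>> jog_arm --motion '[[0.03, [0, 0, 0], [0, 0, 0]], [0.03, [0, 0, 0], [0, 0, 0]], [0.03, [0, 0, 0], [0, 0, 0]], [0.03, [0, 0, 0], [0, 0, 0]], [0.03, [0, 0, 0], [0, 0, 0]], [0.03, [0, 0, 0], [0, 0, 0]]]' --newtons 20

```text
time: 3.9
position: [0.5345, 0.0806, 0.0559]
tcp_rot: [-0.0, 0.74, 0.672, -0.0]
wrist_force: [-0.6, -0.2, 0.5]
gripper_width: 0.0462
gripper_force: 20.0
```

>>> jog_arm --motion '[[0.03, [0, 0, 0.025], [0, 0, 0]], [0.03, [0, 0.02, 0.05], [0, 0, 0]], [0.03, [0.004, 0.07, 0.05], [0, 0, 0]], [0.03, [0.008, 0.12, 0.05], [0, 0, 0]], [0.03, [0.012, 0.165, 0.05], [0, 0, 0]], [0.03, [0.012, 0.2, 0.05], [0, 0, 0]], [0.03, [0.012, 0.217, 0.04], [0, 0, 0]], [0.03, [0.012, 0.217, 0.02], [0, 0, 0]], [0.03, [0.012, 0.217, 0.005], [0, 0, 0]], [0.03, [0.012, 0.217, -0.002], [0, 0, 0]]]'

```text
time: 5.15
position: [0.5458, 0.296, 0.0526]
tcp_rot: [-0.0, 0.741, 0.672, -0.001]
wrist_force: [-9.7, -1.9, 30.9]
gripper_width: 0.0462
gripper_force: 20.1
```

>>> jog_arm --motion '[[0.03, [0, 0, -0.001], [0, 0, 0]], [0.03, [0, 0, -0.001], [0, 0, 0]]]'

```text
time: 5.4
position: [0.547, 0.2972, 0.0531]
tcp_rot: [0.0, 0.741, 0.672, 0.0]
wrist_force: [-0.3, -0.1, -1.3]
gripper_width: 0.0461
gripper_force: 20.0
```

>>> jog_arm --motion '[[0.07, [0, 0, 0], [0, 0, 0]], [0.07, [0, 0, 0], [0, 0, 0]], [0.07, [0, 0, 0.04], [0, 0, 0]], [0.07, [0, 0, 0.095], [0, 0, 0]], [0.07, [0, -0.05, 0.1], [0, 0, 0]], [0.094, [-0.005, -0.11, 0.1], [0, 0, 0]], [0.094, [-0.01, -0.17, 0.1], [0, 0, 0]], [0.094, [-0.015, -0.23, 0.1], [0, 0, 0]], [0.094, [-0.02, -0.27, 0.1], [0, 0, 0]], [0.094, [-0.02, -0.281, 0.1], [0, 0, 0]]]'

```text
time: 6.65
position: [0.5264, 0.0136, 0.1535]
tcp_rot: [0.0, 0.742, 0.67, 0.0]
wrist_force: [-0.3, 1.0, 0.5]
gripper_width: 0.0939
gripper_force: 0.0
```

>>> jog_arm --motion '[[0.094, [0, 0, 0], [0, 0, 0]], [0.094, [0, 0, -0.04], [0, 0, 0]], [0.094, [0, 0, -0.08], [0, 0, 0]], [0.094, [0, 0, -0.096], [0, 0, 0]], [0.094, [0, 0, -0.096], [0, 0, 0]]]'

```text
time: 7.28
position: [0.5263, 0.0179, 0.0562]
tcp_rot: [-0.001, 0.74, 0.673, -0.0]
wrist_force: [0.7, -0.1, -0.1]
gripper_width: 0.0937
gripper_force: 0.0
```

>>> jog_arm --motion '[[0.03, [0, 0, 0], [0, 0, 0]], [0.03, [0, 0, 0], [0, 0, 0]], [0.03, [0, 0, 0], [0, 0, 0]], [0.03, [0, 0, 0], [0, 0, 0]], [0.03, [0, 0, 0], [0, 0, 0]], [0.03, [0, 0, 0.025], [0, 0, 0]], [0.03, [0, 0, 0.06], [0, 0, 0]], [0.03, [-0.02, 0.02, 0.06], [0, 0, 0]], [0.03, [-0.04, 0.06, 0.06], [0, 0, 0]], [0.03, [-0.06, 0.11, 0.06], [0, 0, 0]]]'

```text
time: 8.52
position: [0.466, 0.1267, 0.117]
tcp_rot: [0.0, 0.741, 0.671, 0.0]
wrist_force: [0.4, 1.2, -1.6]
gripper_width: 0.0492
gripper_force: 20.0
```

>>> jog_arm --motion '[[0.03, [0, 0.05, 0], [0, 0, 0]], [0.03, [0, 0.1, 0], [0, 0, 0]], [0.03, [0, 0.14, 0], [0, 0, 0]], [0.03, [0, 0.165, 0], [0, 0, 0]], [0.03, [0, 0.175, -0.02], [0, 0, 0]], [0.03, [0, 0.175, -0.045], [0, 0, 0]], [0.03, [0, 0.175, -0.058], [0, 0, 0]], [0.03, [0, 0.175, -0.0625], [0, 0, 0]], [0.03, [0, 0.175, -0.0625], [0, 0, 0]]]'

```text
time: 9.65
position: [0.4669, 0.3006, 0.0545]
tcp_rot: [0.0, 0.741, 0.672, -0.0]
wrist_force: [0.1, 0.3, -0.5]
gripper_width: 0.0492
gripper_force: 20.0
```

>>> jog_arm --motion '[[0.03, [0, 0, -0.0015], [0, 0, 0]], [0.03, [0, 0, -0.0015], [0, 0, 0]], [0.07, [0, 0, -0.0015], [0, 0, 0]], [0.07, [0, 0, -0.0015], [0, 0, 0]], [0.07, [0, 0, 0.04], [0, 0, 0]], [0.07, [0, 0, 0.1], [0, 0, 0]], [0.07, [0, -0.05, 0.1], [0, 0, 0]], [0.094, [0, -0.11, 0.1], [0, 0, 0]], [0.094, [0.02, -0.165, 0.1], [0, 0, 0]], [0.094, [0.04, -0.22, 0.1], [0, 0, 0]]]'

```text
time: 10.9
position: [0.507, 0.0803, 0.1546]
tcp_rot: [0.0, 0.74, 0.673, 0.0]
wrist_force: [1.0, -0.3, 0.3]
gripper_width: 0.0931
gripper_force: 0.0
```

>>> jog_arm --motion '[[0.094, [0.01, -0.06, 0], [0, 0, 0]], [0.094, [0.014, -0.11, 0], [0, 0, 0]], [0.094, [0.014, -0.13, 0], [0, 0, 0]], [0.094, [0.014, -0.13, 0], [0, 0, 0]], [0.094, [0.014, -0.13, -0.05], [0, 0, 0]], [0.094, [0.014, -0.13, -0.085], [0, 0, 0]], [0.094, [0.014, -0.13, -0.097], [0, 0, 0]], [0.094, [0.014, -0.13, -0.097], [0, 0, 0]]]'

```text
time: 11.9
position: [0.5205, -0.0474, 0.0572]
tcp_rot: [-0.0, 0.74, 0.673, -0.0]
wrist_force: [1.7, -0.4, 0.5]
gripper_width: 0.0942
gripper_force: 0.0
```

>>> jog_arm --motion '[[0.094, [0, -0.002, 0], [0, 0, 0]], [0.03, [0, -0.002, 0], [0, 0, 0]], [0.03, [0, -0.002, 0], [0, 0, 0]], [0.03, [0, -0.002, 0], [0, 0, 0]], [0.03, [0, -0.002, 0], [0, 0, 0]], [0.03, [0, -0.002, 0], [0, 0, 0]], [0.03, [0, -0.002, 0.025], [0, 0, 0]], [0.03, [0, -0.002, 0.06], [0, 0, 0]]]'

```text
time: 12.9
position: [0.5192, -0.0502, 0.1169]
tcp_rot: [-0.001, 0.74, 0.672, -0.001]
wrist_force: [1.0, 1.1, -3.7]
gripper_width: 0.0496
gripper_force: 20.0
```

Run:
```python
from h import *
a=shot("scene","scene1.png");b=shot("side")
print(tri(ray(a,436,131),ray(b,212,183)))
```

```text
[0.28239096 0.22411697 0.1197279 ]
```

View pics/scene1.png

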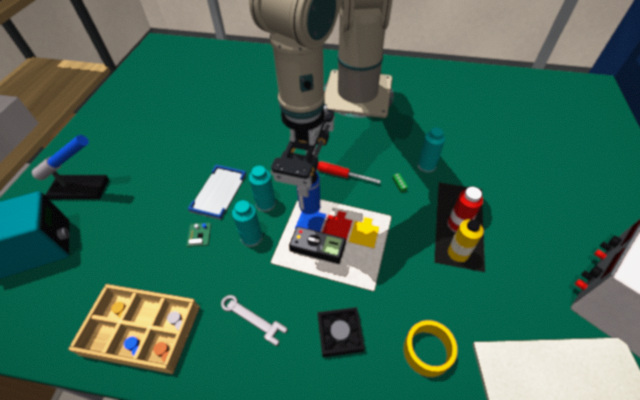

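Spray at scene (466,210) and flux at (464,242) both stand on the mat, and the capacitor is in the gripper. The turquoise can at (432,150) is clear of the path.

>>> jog_arm --motion '[[0.03, [-0.02, 0.03, 0], [0, 0, 0]], [0.03, [-0.05, 0.07, 0], [0, 0, 0]], [0.03, [-0.08, 0.115, 0], [0, 0, 0]], [0.03, [-0.11, 0.16, 0], [0, 0, 0]], [0.03, [-0.132, 0.21, 0], [0, 0, 0]], [0.03, [-0.132, 0.26, 0], [0, 0, 0]], [0.03, [-0.132, 0.31, 0], [0, 0, 0]], [0.03, [-0.132, 0.34, 0], [0, 0, 0]], [0.03, [-0.132, 0.357, -0.01], [0, 0, 0]], [0.03, [-0.132, 0.357, -0.03], [0, 0, 0]]]'

```text
time: 14.25
position: [0.3884, 0.3076, 0.0861]
tcp_rot: [0.0, 0.74, 0.673, 0.0]
wrist_force: [0.1, -0.1, -3.4]
gripper_width: 0.0494
gripper_force: 20.0
```

>>> jog_arm --motion '[[0.03, [0, 0, -0.018], [0, 0, 0]], [0.03, [0, 0, -0.028], [0, 0, 0]], [0.03, [0, 0, -0.031], [0, 0, 0]], [0.03, [0, 0, -0.031], [0, 0, 0]]]'

```text
time: 14.75
position: [0.3888, 0.3063, 0.0564]
tcp_rot: [0.0, 0.741, 0.672, 0.0]
wrist_force: [0.6, 0.7, -3.7]
gripper_width: 0.0494
gripper_force: 20.0
```

>>> jog_arm --motion '[[0.03, [0, 0, -0.0015], [0, 0, 0]], [0.03, [0, 0, -0.0025], [0, 0, 0]], [0.03, [0, 0, -0.0025], [0, 0, 0]], [0.07, [0, 0, -0.0025], [0, 0, 0]], [0.07, [0, 0, -0.0025], [0, 0, 0]], [0.07, [0, 0, 0.04], [0, 0, 0]], [0.07, [0, 0, 0.1], [0, 0, 0]], [0.07, [0.01, -0.04, 0.13], [0, 0, 0]], [0.07, [0.03, -0.08, 0.16], [0, 0, 0]], [0.07, [0.05, -0.12, 0.19], [0, 0, 0]]]'

```text
time: 16.0
position: [0.4389, 0.1855, 0.2476]
tcp_rot: [-0.0, 0.74, 0.672, 0.0]
wrist_force: [0.7, 1.3, -0.1]
gripper_width: 0.0702
gripper_force: 0.0
```

>>> jog_arm --motion '[[0.07, [0.03, -0.05, 0.02], [0, 0, 0]], [0.07, [0.06, -0.1, 0.04], [0, 0, 0]], [0.07, [0.09, -0.13, 0.04], [0, 0, 0]], [0.07, [0.1, -0.15, 0.04], [0, 0, 0]], [0.07, [0.1, -0.15, 0.04], [0, 0, 0]], [0.07, [0.1, -0.15, 0.04], [0, 0, 0]]]'

```text
time: 16.75
position: [0.5379, 0.0378, 0.2861]
tcp_rot: [-0.001, 0.74, 0.673, -0.0]
wrist_force: [-0.5, 0.5, -0.1]
gripper_width: 0.0701
gripper_force: 0.0
```

```bash
cat > see.py <<'E'
from h import *
np.set_printoptions(precision=4,suppress=True)
def quad(c,m,z,mn=150):
    for k in cv2.findContours(m,0,2)[0]:
        if cv2.contourArea(k)>mn:
            r=cv2.minAreaRect(k); p=np.array([onz(c,*q,z) for q in cv2.boxPoints(r)]); 
            print("  px",np.round(r[0]),"ctr",p.mean(0)[:2],"edges",[(round(float(np.linalg.norm(e)*1000),1),round(float(np.degrees(np.arctan2(e[1],e[0]))),1)) for e in (p[1]-p[0],p[2]-p[1])])
def mask(c,lo,hi,k=3): 
    m=cv2.inRange(cv2.cvtColor(c["img"],cv2.COLOR_RGB2HSV),lo,hi); return cv2.morphologyEx(m,cv2.MORPH_OPEN,np.ones((k,k)))
COL={"blue":((105,120,50),(128,255,255)),"yel":((20,120,80),(34,255,255)),"red":((0,150,60),(6,255,255))}
E
python3 - <<'E'
from see import *
w=shot("wrist"); s=robot.state()["position"]; print(s)
cv2.imwrite("pics/w2.png",cv2.resize(w["img"][60:320,180:560,::-1],(760,520),interpolation=cv2.INTER_CUBIC))
for k,(lo,hi) in COL.items(): print(k); quad(w,mask(w,lo,hi,9),.006)
print("meter dark"); quad(w,mask(w,(0,0,0),(180,110,115),5),.032)
print("disp"); quad(w,mask(w,(30,30,120),(60,140,255),3),.032,60)
E
```

```text
[0.5379 0.0382 0.2862]
blue
  px [309. 224.] ctr [ 0.5106 -0.0483] edges [(74.3, -5.4), (57.3, -95.0)]
  px [196.   8.] ctr [0.3803 0.2942] edges [(44.9, -5.5), (22.1, -100.3)]
yel
  px [310. 146.] ctr [0.5258 0.0813] edges [(72.9, -5.5), (58.6, -94.9)]
  px [454.  39.] ctr [0.7545 0.2175] edges [(43.9, 25.0), (84.6, -56.6)]
  px [496.  24.] ctr [0.8169 0.2306] edges [(50.5, -5.5), (65.6, -86.9)]
red
  px [214. 220.] ctr [ 0.3499 -0.0271] edges [(23.4, -5.5), (83.9, -99.9)]
  px [310. 186.] ctr [0.5182 0.0164] edges [(73.7, -5.5), (55.6, -94.9)]
meter dark
  px [320. 280.] ctr [ 0.5167 -0.1634] edges [(983.6, -5.5), (457.6, -81.6)]
  px [ 66. 208.] ctr [0.1294 0.021 ] edges [(12.8, 11.0), (160.6, -89.0)]
  px [467. 145.] ctr [0.7644 0.0611] edges [(85.9, 16.1), (80.8, -67.2)]
  px [253.  19.] ctr [0.4654 0.2626] edges [(222.9, -4.4), (50.1, -93.5)]
disp
  px [357. 187.] ctr [0.5938 0.0134] edges [(40.4, -5.5), (35.1, -93.3)]
```

View pics/w2.png

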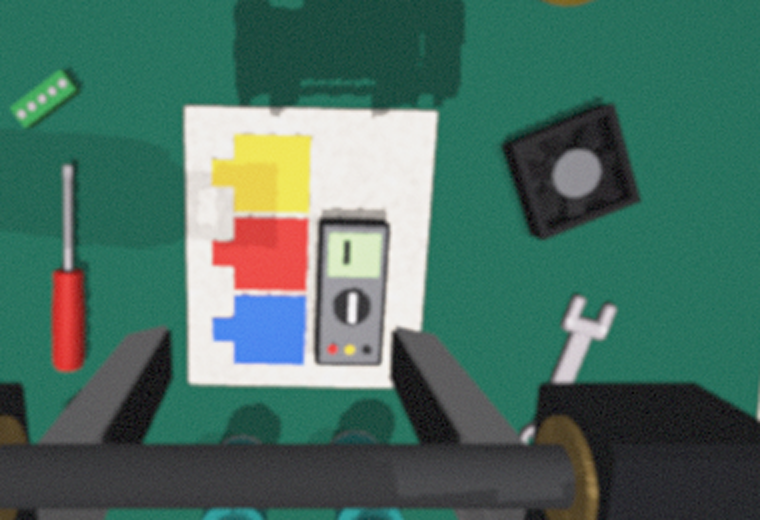

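The wrist picture shows empty pads and the meter face outlined from about (340,170) to (375,242) full-res, with its display at the +y end.

Run:
```python
from see import *
w=shot("wrist"); a=shot("scene"); b=shot("side")
cv2.imwrite("pics/b2.png",np.hstack([cv2.resize(b["img"][150:240,280:400,::-1],(480,360),interpolation=cv2.INTER_CUBIC),cv2.resize(b["img"][130:205,200:300,::-1],(320,360))[:, :]]))
wp=lambda u,v:(180+u/2-.25,60+v/2-.25); ap=lambda u,v:(180+u/3.6-.36,130+v/3.6-.36)
print("dial",tri(ray(w,*wp(352,306)),ray(a,*ap(483,394))))
print("disp",tri(ray(w,*wp(355,254)),ray(a,*ap(550,413))))
c=[onz(w,*wp(*p),.032) for p in ((320,222),(389,224),(381,364),(316,362))]
print(np.array(c),np.mean(c,0)); 
for i in range(4): e=c[(i+1)%4]-c[i]; print(np.linalg.norm(e),np.degrees(np.arctan2(e[1],e[0])))
```

```text
dial [ 0.5888 -0.0268  0.0352]
disp [0.5942 0.0153 0.0338]
[[ 0.5689  0.042   0.032 ]
 [ 0.6221  0.0354  0.032 ]
 [ 0.6095 -0.0792  0.032 ]
 [ 0.5566 -0.0724  0.032 ]] [ 0.5893 -0.0185  0.032 ]
0.05354240083435349 -7.078958183681885
0.11528026751846832 -96.27514453652242
0.05335640216299063 172.73786807195995
0.11511247270865345 83.81875168095917
```

View pics/b2.png

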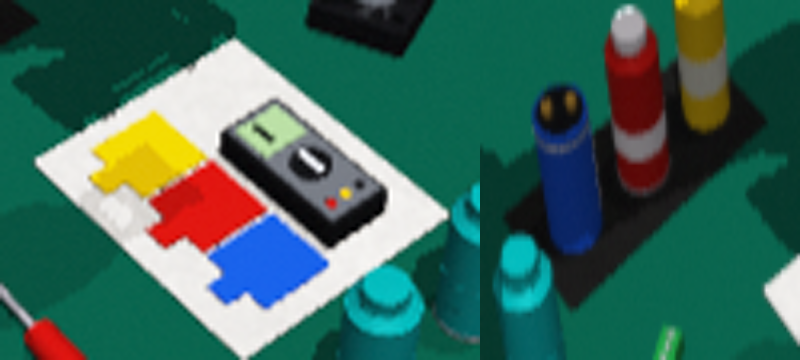

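All three stand on the mat; the meter's face sits at z ≈ 0.033, centred at about (0.589, -0.0185).

>>> jog_arm --motion '[[0.085, [0.03, -0.03, -0.03], [0, 0, -1]], [0.085, [0.051, -0.055, -0.07], [0, 0, -1]], [0.085, [0.051, -0.0565, -0.12], [0, 0, -1]], [0.085, [0.051, -0.0565, -0.17], [0, 0, -1]], [0.085, [0.051, -0.0565, -0.21], [0, 0, -1]], [0.085, [0.051, -0.0565, -0.225], [0, 0, -1]], [0.085, [0.051, -0.0565, -0.225], [0, 0, -1]]]'

```text
time: 17.82
position: [0.5895, -0.0195, 0.0613]
tcp_rot: [-0.0, 0.746, 0.666, -0.0]
wrist_force: [0.8, -0.2, -0.2]
gripper_width: 0.0851
gripper_force: 0.0
```

Run:
```python
from see import *
w=shot("wrist"); print(robot.state()["position"])
cv2.imwrite("pics/w3.png",w["img"][:,:,::-1])
```

```text
[ 0.5904 -0.0198  0.0623]
```

View pics/w3.png

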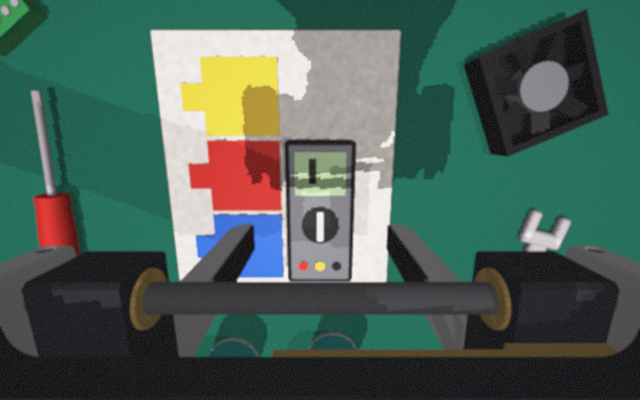

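The meter at (320,210) is centred between the fingers at columns 250 and 390.

>>> jog_arm --motion '[[0.085, [0, 0, -0.03], [0, 0, 0]], [0.085, [0, 0, -0.05], [0, 0, 0]], [0.085, [0, 0, -0.05], [0, 0, 0]], [0.085, [0, 0, -0.05], [0, 0, 0]], [0.04, [0, 0, -0.05], [0, 0, 0]], [0.04, [0, 0, -0.05], [0, 0, 0]], [0.04, [0, 0, -0.05], [0, 0, 0]], [0.04, [0, 0, -0.05], [0, 0, 0]], [0.04, [0, 0, -0.05], [0, 0, 0]]]' --newtons 30

```text
time: 19.0
position: [0.5895, -0.0199, 0.0113]
tcp_rot: [-0.0, 0.746, 0.666, -0.0]
wrist_force: [-0.5, -0.8, -0.2]
gripper_width: 0.0413
gripper_force: 0.0
```

Run:
```python
from see import *
print(robot.state()["gripper_width"],robot.state()["gripper_force"])
w=shot("wrist"); b=shot("side"); a=shot("scene")
cv2.imwrite("pics/w4.png",np.vstack([np.hstack([w["img"][0:300,160:480,::-1],cv2.resize(b["img"][130:255,270:420,::-1],(360,300))]),cv2.resize(a["img"][170:270,260:400,::-1],(680,300))]))
```

```text
0.041312322262625246 0.0
```

View pics/w4.png

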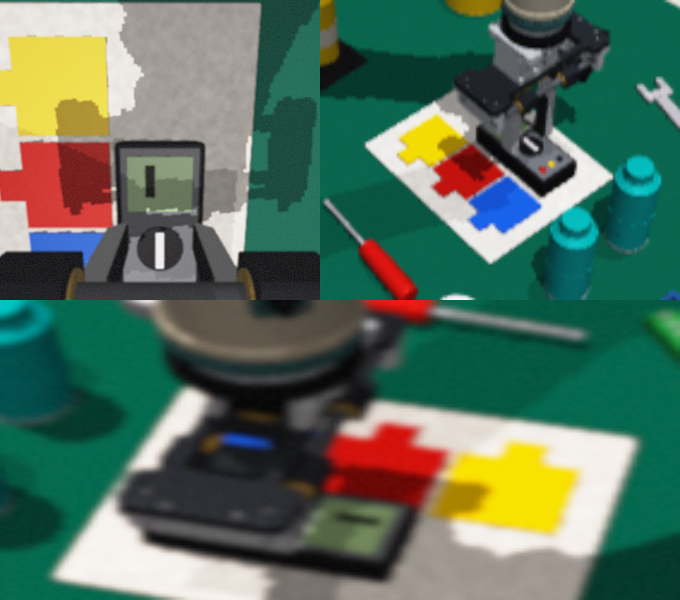

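>>> jog_arm --motion '[[0.03, [0, 0, 0], [0, 0, 0]], [0.03, [0, 0, 0], [0, 0, 0]], [0.03, [0, 0, 0], [0, 0, 0]]]' --newtons 30

```text
time: 19.52
position: [0.5895, -0.0199, 0.0113]
tcp_rot: [-0.0, 0.746, 0.666, -0.0]
wrist_force: [-0.1, -0.3, -0.7]
gripper_width: 0.0299
gripper_force: 0.0
```

Run:
```python
from see import *
s=robot.state(); print(s["position"],s["joint_pos"],s["gripper_width"])
w=shot("wrist"); b=shot("side"); p=np.array(s["position"])
for z in (0,.03): print(z,proj(w,p+[0,0,z]),proj(b,p+[0,0,z]))
u,v=proj(b,p); x0,y0=int(u)-45,int(v)-40
B=cv2.resize(b["img"][y0:y0+66,x0:x0+90,::-1],(410,300),interpolation=cv2.INTER_CUBIC); f=410/90
for z,col in ((0,(255,0,255)),(.03,(0,255,0))):
    q=proj(b,p+[0,0,z]); cv2.circle(B,(int((q[0]-x0+.5)*f),int((q[1]-y0+.5)*f)),3,col,-1)
W=w["img"][100:325,170:470,::-1].copy()
for z,col in ((0,(255,0,255)),(.03,(0,255,0))):
    q=proj(w,p+[0,0,z]); cv2.circle(W,(int(q[0])-170,int(q[1])-100),2,col,-1)
cv2.imwrite("pics/w5.png",np.hstack([cv2.resize(W,(390,300)),B]))
```

```text
[ 0.5895 -0.0199  0.0113] [-0.2973  0.8306  0.4648  1.8305 -0.6014  0.6249  0.4227] 0.029883703604765458
0 (np.float64(319.47590605580416), np.float64(226.10586762641816)) (np.float64(355.0851669316764), np.float64(194.05400223171029))
0.03 (np.float64(319.350009141127), np.float64(241.38057710225024)) (np.float64(355.6716616853689), np.float64(187.12226154001917))
```

View pics/w5.png

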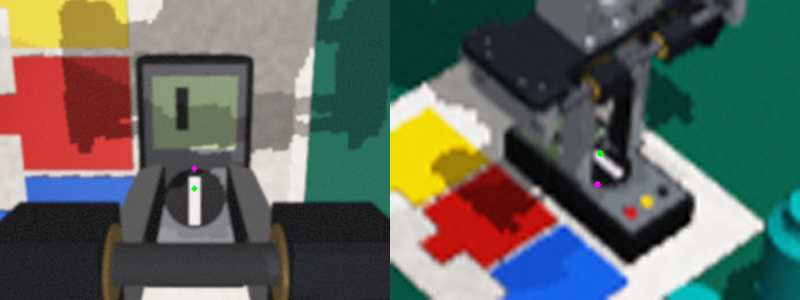

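The fingers closed to 30 mm with no grip force and appear to sit above the face, so the true tip is probably higher than reported. I'll probe downward in small steps, watching the force.

>>> jog_arm --motion '[[0.085, [0, 0, 0], [0, 0, 0]], [0.085, [0, 0, 0], [0, 0, 0]], [0.085, [0, 0, 0], [0, 0, 0]], [0.085, [0, 0, 0], [0, 0, 0]], [0.085, [0, 0, -0.002], [0, 0, 0]], [0.085, [0, 0, -0.004], [0, 0, 0]], [0.085, [0, 0, -0.006], [0, 0, 0]], [0.085, [0, 0, -0.006], [0, 0, 0]]]'

```text
time: 20.62
position: [0.5894, -0.0199, 0.0051]
tcp_rot: [-0.0, 0.746, 0.666, -0.0]
wrist_force: [0.2, 0.4, -0.1]
gripper_width: 0.0849
gripper_force: 0.0
```

Run:
```python
from see import *
s=robot.state(); print(s["position"],s["wrist_force"],s["gripper_width"])
w=shot("wrist"); b=shot("side");a=shot("scene")
# meter display centre & red/yellow/black jack positions unchanged?
print("disp"); quad(w,mask(w,(30,30,100),(60,140,255),3),.032,60)
cv2.imwrite("pics/w6.png",np.hstack([cv2.resize(w["img"][100:325,170:470,::-1],(400,300)),cv2.resize(b["img"][155:215,320:400,::-1],(400,300),interpolation=cv2.INTER_CUBIC)]))
```

```text
[ 0.5894 -0.0199  0.0051] [ 0.2351  0.3849 -0.0699] 0.08490520425271193
disp
  px [319. 185.] ctr [0.5932 0.0139] edges [(34.2, 80.9), (40.5, -7.6)]
```

View pics/w6.png

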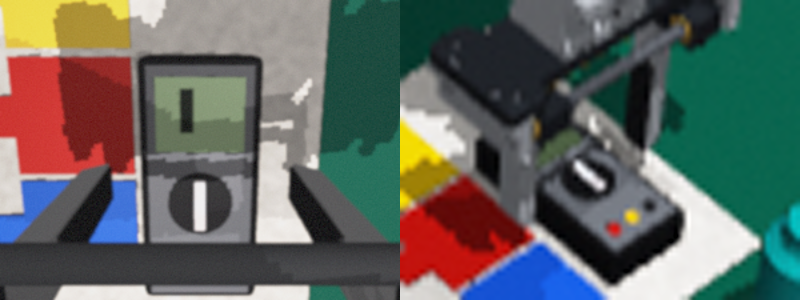

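Run:
```python
from see import *
b=shot("side"); p=np.array(robot.state()["position"]); d=np.array([.9934,-.1146,0]); t=np.array([.1146,.9934,0])
for z in (0,.01,.02,.03):
  print(z,[tuple(int(5*(q-o)) + (400 if i==0 else 0) for i,(q,o) in enumerate(zip(proj(b,p+d*s+t*k+[0,0,z]),(320,155)))) for s in (-.0425,-.055) for k in (-.008,.008)])
```

```text
0 [(529, 245), (511, 229), (513, 256), (495, 240)]
0.01 [(530, 234), (511, 218), (514, 245), (495, 229)]
0.02 [(531, 223), (512, 206), (514, 234), (496, 217)]
0.03 [(532, 211), (513, 195), (515, 222), (496, 206)]
```

The side view puts the left fingertip at about (515,222) in the crop. That means the true tip height is near 0.035 while 0.005 is reported, a z offset of about +28 mm, so I go lower with force checks.

>>> jog_arm --motion '[[0.085, [0, 0, -0.006], [0, 0, 0]], [0.085, [0, 0, -0.012], [0, 0, 0]], [0.085, [0, 0, -0.016], [0, 0, 0]], [0.085, [0, 0, -0.02], [0, 0, 0]], [0.085, [0, 0, -0.02], [0, 0, 0]]]'

```text
time: 21.45
position: [0.5895, -0.0199, -0.0149]
tcp_rot: [-0.0, 0.746, 0.666, -0.0]
wrist_force: [0.2, 0.7, 0.8]
gripper_width: 0.0855
gripper_force: 0.0
```

Run:
```python
from see import *
s=robot.state(); b=shot("side"); a=shot("scene"); print(s["position"],s["wrist_force"],s["joint_pos"])
cv2.imwrite("pics/w7.png",np.hstack([cv2.resize(a["img"][205:265,260:340,::-1],(400,300),interpolation=cv2.INTER_CUBIC),cv2.resize(b["img"][155:215,320:400,::-1],(400,300),interpolation=cv2.INTER_CUBIC)]))
```

```text
[ 0.5895 -0.0199 -0.0149] [0.2179 0.7086 0.7665] [-0.278   0.8678  0.4326  1.8373 -0.6269  0.5766  0.444 ]
```

>>> jog_arm --motion '[[0.04, [0, 0, 0], [0, 0, 0]], [0.04, [0, 0, 0], [0, 0, 0]], [0.04, [0, 0, 0], [0, 0, 0]], [0.04, [0, 0, 0], [0, 0, 0]]]' --newtons 30

```text
time: 22.05
position: [0.5895, -0.0199, -0.0146]
tcp_rot: [-0.0, 0.746, 0.666, -0.0]
wrist_force: [0.4, 0.4, 0.3]
gripper_width: 0.0557
gripper_force: 30.0
```

Run:
```python
from see import *
a=shot("scene"); b=shot("side"); ap=lambda u,v:(180+u/3.6-.36,130+v/3.6-.36); bp=lambda u,v:(270+u/3.5-.36,140+v/3.5-.36)
c=np.array([onz(a,*ap(*p),.032) for p in ((422,350),(599,386),(578,452),(397,408))]); print(c,c.mean(0))
# side b2 crop: scale 4, offset (280,150): face corners
q=np.array([onz(b,280+u/4-.37,150+v/4-.37,.032) for u,v in ((273,98),(386,190),(330,222),(222,122))]); print(q,q.mean(0))
for c,n in((a,"scene"),(b,"side")): print(n); quad(c,mask(c,(30,30,100),(50,140,255),3),.032,30)
print("cradle",np.mean([onz(a,*ap(*p),.014 if 0 else .010) for p in ((128,128),(236,152),(152,318),(35,288))],0),np.mean([onz(b,*bp(*p),.010) for p in ((515,395),(600,465),(458,588),(375,508))],0))
```

```text
[[ 0.5614 -0.0719  0.032 ]
 [ 0.569   0.0428  0.032 ]
 [ 0.6171  0.0368  0.032 ]
 [ 0.6056 -0.0778  0.032 ]] [ 0.5883 -0.0175  0.032 ]
[[ 0.6198  0.0356  0.032 ]
 [ 0.607  -0.0816  0.032 ]
 [ 0.5573 -0.0719  0.032 ]
 [ 0.5761  0.0467  0.032 ]] [ 0.59   -0.0178  0.032 ]
scene
  px [333. 245.] ctr [0.5949 0.018 ] edges [(40.7, 173.7), (27.3, 78.3)]
side
cradle [ 0.472  -0.2984  0.01  ] [ 0.4687 -0.3024  0.01  ]
```

>>> jog_arm --motion '[[0.04, [0, 0, 0.02], [0, 0, 0]], [0.04, [0, 0, 0.06], [0, 0, 0]], [0.04, [0, 0, 0.11], [0, 0, -5]], [0.04, [0, 0, 0.15], [0, 0, -14]], [0.04, [0, -0.01, 0.17], [0, 0, -24]], [0.04, [-0.01, -0.04, 0.17], [0, 0, -34]], [0.04, [-0.03, -0.08, 0.17], [0, 0, -44]], [0.04, [-0.05, -0.12, 0.17], [0, 0, -54]], [0.04, [-0.07, -0.16, 0.17], [0, 0, -64]], [0.04, [-0.09, -0.2, 0.17], [0, 0, -74]]]'

```text
time: 23.4
position: [0.4989, -0.2206, 0.1564]
tcp_rot: [-0.0, 0.997, 0.08, 0.001]
wrist_force: [-0.1, 0.3, -2.3]
gripper_width: 0.0557
gripper_force: 30.0
```

>>> jog_arm --motion '[[0.04, [-0.015, -0.04, 0], [0, 0, -9]], [0.04, [-0.03, -0.075, 0], [0, 0, -14.5]], [0.04, [-0.0315, -0.0806, 0], [0, 0, -14.5]], [0.04, [-0.0315, -0.0806, 0], [0, 0, -14.5]], [0.04, [-0.0315, -0.0806, 0], [0, 0, -14.5]]]'

```text
time: 24.02
position: [0.4689, -0.2988, 0.1554]
tcp_rot: [-0.001, 0.999, -0.043, 0.0]
wrist_force: [0.8, -0.3, -1.4]
gripper_width: 0.0558
gripper_force: 30.0
```

Run:
```python
from see import *
s=robot.state(); q=s["tcp_rot"]; y=R.from_quat([q[1],q[2],q[3],q[0]]).as_matrix()[:,1]
print(s["position"],np.degrees(np.arctan2(y[1],y[0])),s["joint_pos"],s["wrist_force"])
```

```text
[ 0.4689 -0.2988  0.1554] -94.87718012750236 [-0.0712  0.7387  1.0048  1.831  -0.7419  1.0027 -0.4076] [ 0.7949 -0.315  -1.4197]
```

>>> jog_arm --motion '[[0.04, [-0.001, -0.002, -0.03], [0, 0, 0]], [0.04, [-0.001, -0.002, -0.07], [0, 0, 0]], [0.04, [-0.001, -0.002, -0.11], [0, 0, 0]], [0.04, [-0.001, -0.002, -0.14], [0, 0, 0]], [0.04, [-0.001, -0.002, -0.155], [0, 0, 0]], [0.04, [-0.001, -0.002, -0.16], [0, 0, 0]], [0.04, [-0.001, -0.002, -0.162], [0, 0, 0]], [0.04, [-0.001, -0.002, -0.162], [0, 0, 0]]]'

```text
time: 25.02
position: [0.4677, -0.3028, -0.0058]
tcp_rot: [0.0, 0.999, -0.044, 0.001]
wrist_force: [-0.4, 1.2, -2.6]
gripper_width: 0.056
gripper_force: 30.0
```

>>> jog_arm --motion '[[0.04, [0, 0, -0.002], [0, 0, 0]], [0.04, [0, 0, -0.003], [0, 0, 0]], [0.04, [0, 0, -0.003], [0, 0, 0]]]'

```text
time: 25.4
position: [0.4671, -0.3025, -0.0096]
tcp_rot: [-0.0, 0.999, -0.044, 0.0]
wrist_force: [0.0, 0.3, -2.4]
gripper_width: 0.0558
gripper_force: 30.0
```

Run:
```python
from see import *
s=robot.state(); b=shot("side"); a=shot("scene"); print(s["position"],s["wrist_force"])
cv2.imwrite("pics/w8.png",np.hstack([cv2.resize(a["img"][155:245,180:300,::-1],(400,300),interpolation=cv2.INTER_CUBIC),cv2.resize(b["img"][220:325,350:490,::-1],(400,300),interpolation=cv2.INTER_CUBIC)]))
```

```text
[ 0.4671 -0.3025 -0.0096] [ 0.0392  0.315  -2.3921]
```

View pics/w8.png

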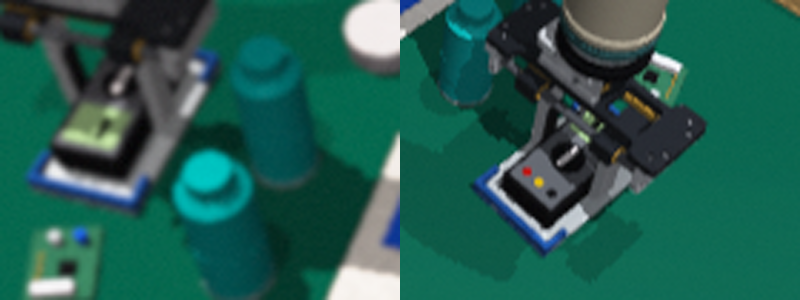

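The meter hangs just over the cradle floor between the cheeks, face up, with the pcb and the turquoise cans untouched.

>>> jog_arm --motion '[[0.04, [0, 0, -0.0015], [0, 0, 0]], [0.04, [0, 0, -0.0025], [0, 0, 0]], [0.04, [0, 0, -0.003], [0, 0, 0]], [0.04, [0, 0, -0.003], [0, 0, 0]]]'

```text
time: 26.0
position: [0.467, -0.3024, -0.0126]
tcp_rot: [-0.0, 0.999, -0.044, -0.0]
wrist_force: [0.3, 0.4, -1.3]
gripper_width: 0.0556
gripper_force: 30.0
```

>>> jog_arm --motion '[[0.04, [0, 0, -0.001], [0, 0, 0]], [0.04, [0, 0, -0.0015], [0, 0, 0]], [0.04, [0, 0, -0.0015], [0, 0, 0]]]'

```text
time: 26.38
position: [0.467, -0.3024, -0.0126]
tcp_rot: [-0.0, 0.999, -0.044, 0.001]
wrist_force: [-2.8, 3.2, 13.1]
gripper_width: 0.0558
gripper_force: 30.0
```

>>> jog_arm --motion '[[0.04, [0, 0, 0.001], [0, 0, 0]], [0.076, [0, 0, 0.001], [0, 0, 0]], [0.076, [0, 0, 0.001], [0, 0, 0]], [0.076, [0, 0, 0.001], [0, 0, 0]], [0.076, [0, 0, 0.001], [0, 0, 0]], [0.076, [0, 0, 0.03], [0, 0, 0]], [0.076, [0, 0, 0.08], [0, 0, 0]], [0.076, [0, 0, 0.13], [0, 0, 0]], [0.076, [0, 0, 0.17], [0, 0, 4]], [0.076, [0.01, 0.03, 0.19], [0, 0, 14]]]'

```text
time: 27.62
position: [0.4768, -0.2755, 0.1784]
tcp_rot: [0.002, 0.997, 0.078, 0.001]
wrist_force: [0.5, 0.6, -0.1]
gripper_width: 0.0762
gripper_force: 0.0
```

Run:
```python
from see import *
a=shot("scene"); b=shot("side"); print(robot.state()["position"])
for c in (a,b): quad(c,mask(c,(30,30,100),(50,140,255),3),.034,25)
cv2.imwrite("pics/z.png",np.hstack([cv2.resize(a["img"][155:245,180:300,::-1],(400,300)),cv2.resize(b["img"][220:325,350:490,::-1],(400,300))]))
```

```text
[ 0.4796 -0.2702  0.1777]
  px [209. 193.] ctr [ 0.5023 -0.3059] edges [(40.1, -168.0), (50.1, 84.4)]
  px [419. 266.] ctr [ 0.5017 -0.3045] edges [(33.2, 4.7), (41.4, -94.2)]
```

The display centroid from both cameras puts the meter centre at about (0.468,-0.302), within 2 mm of the cradle centre. Next I fetch the flux bottle.

>>> jog_arm --motion '[[0.07, [0.007, 0.05, 0.01], [0, 0, 10]], [0.07, [0.014, 0.1, 0.01], [0, 0, 20]], [0.07, [0.021, 0.155, 0.01], [0, 0, 30]], [0.07, [0.028, 0.21, 0.01], [0, 0, 40]], [0.07, [0.035, 0.265, 0.01], [0, 0, 50]], [0.07, [0.042, 0.32, 0.01], [0, 0, 60]], [0.07, [0.049, 0.375, 0.01], [0, 0, 70]], [0.07, [0.056, 0.43, 0.01], [0, 0, 75.5]], [0.07, [0.063, 0.485, 0.01], [0, 0, 75.5]], [0.07, [0.068, 0.54, 0.0], [0, 0, 75.5]]]'

```text
time: 28.98
position: [0.5458, 0.2685, 0.1756]
tcp_rot: [0.0, 0.741, 0.671, 0.0]
wrist_force: [0.5, -1.1, -0.3]
gripper_width: 0.0701
gripper_force: 0.0
```

>>> jog_arm --motion '[[0.07, [0, 0.02, 0], [0, 0, 0]], [0.07, [0, 0.028, 0], [0, 0, 0]], [0.07, [0, 0.028, 0], [0, 0, 0]]]'

```text
time: 29.35
position: [0.5455, 0.2938, 0.1759]
tcp_rot: [0.0, 0.741, 0.671, -0.0]
wrist_force: [0.8, -0.5, 0.6]
gripper_width: 0.0701
gripper_force: 0.0
```

Run:
```python
from see import *
s=robot.state(); q=s["tcp_rot"]; y=R.from_quat([q[1],q[2],q[3],q[0]]).as_matrix()[:,1]
print(s["position"],np.degrees(np.arctan2(y[1],y[0])))
```

```text
[0.5455 0.2938 0.1759] -5.648318491284114
```

>>> jog_arm --motion '[[0.07, [0.0015, 0.0035, -0.01], [0, 0, 0]], [0.07, [0.0015, 0.0035, -0.05], [0, 0, 0]], [0.07, [0.0015, 0.0035, -0.09], [0, 0, 0]], [0.07, [0.0015, 0.0035, -0.125], [0, 0, 0]], [0.07, [0.0015, 0.0035, -0.146], [0, 0, 0]], [0.07, [0.0015, 0.0035, -0.146], [0, 0, 0]], [0.03, [0.0015, 0.0035, -0.146], [0, 0, 0]], [0.03, [0.0015, 0.0035, -0.146], [0, 0, 0]], [0.03, [0.0015, 0.0035, -0.146], [0, 0, 0]], [0.03, [0.0015, 0.0035, -0.146], [0, 0, 0]]]' --newtons 20

```text
time: 30.6
position: [0.5471, 0.2993, 0.0309]
tcp_rot: [0.0, 0.74, 0.672, 0.001]
wrist_force: [-1.0, -0.2, 5.5]
gripper_width: 0.0467
gripper_force: 20.0
```

>>> jog_arm --motion '[[0.03, [0, 0, 0.025], [0, 0, 0]], [0.03, [0, -0.015, 0.05], [0, 0, 0]], [0.03, [-0.004, -0.065, 0.05], [0, 0, 0]], [0.03, [-0.008, -0.115, 0.05], [0, 0, 0]], [0.03, [-0.0125, -0.16, 0.05], [0, 0, 0]], [0.03, [-0.0125, -0.195, 0.05], [0, 0, 0]], [0.03, [-0.0125, -0.217, 0.04], [0, 0, 0]], [0.03, [-0.0125, -0.217, 0.02], [0, 0, 0]], [0.03, [-0.0125, -0.217, 0.009], [0, 0, 0]], [0.03, [-0.0125, -0.217, 0.006], [0, 0, 0]]]'

```text
time: 31.85
position: [0.5336, 0.0824, 0.0352]
tcp_rot: [-0.0, 0.74, 0.672, -0.0]
wrist_force: [-0.9, -0.3, -1.5]
gripper_width: 0.0464
gripper_force: 20.0
```

>>> jog_arm --motion '[[0.03, [0, 0, -0.001], [0, 0, 0]], [0.03, [0, 0, -0.002], [0, 0, 0]], [0.03, [0, 0, -0.0025], [0, 0, 0]], [0.03, [0, 0, -0.0025], [0, 0, 0]]]'

```text
time: 32.35
position: [0.5343, 0.0822, 0.0338]
tcp_rot: [0.0, 0.74, 0.672, 0.0]
wrist_force: [-0.4, 0.7, 1.6]
gripper_width: 0.0461
gripper_force: 20.0
```

>>> jog_arm --motion '[[0.07, [0, 0, 0], [0, 0, 0]], [0.07, [0, 0, 0], [0, 0, 0]], [0.07, [0, 0, 0], [0, 0, 0]], [0.07, [0, 0, 0.05], [0, 0, 0]], [0.07, [0, 0, 0.1], [0, 0, 0]], [0.07, [-0.01, 0.03, 0.12], [0, 0, 0]], [0.07, [-0.03, 0.085, 0.12], [0, 0, 0]], [0.07, [-0.05, 0.14, 0.12], [0, 0, 0]], [0.07, [-0.067, 0.19, 0.12], [0, 0, 0]], [0.07, [-0.0675, 0.218, 0.12], [0, 0, 0]]]'

```text
time: 33.6
position: [0.4643, 0.3034, 0.153]
tcp_rot: [-0.001, 0.739, 0.674, -0.0]
wrist_force: [1.0, -0.0, 0.5]
gripper_width: 0.0699
gripper_force: 0.0
```

>>> jog_arm --motion '[[0.07, [0, 0, 0], [0, 0, 0]], [0.07, [0, 0, 0], [0, 0, 0]]]'

```text
time: 33.85
position: [0.4669, 0.2983, 0.1533]
tcp_rot: [0.0, 0.741, 0.672, -0.0]
wrist_force: [0.3, -0.4, -0.5]
gripper_width: 0.0701
gripper_force: 0.0
```

>>> jog_arm --motion '[[0.07, [0, 0, -0.04], [0, 0, 0]], [0.07, [0, 0, -0.08], [0, 0, 0]], [0.07, [0, 0, -0.11], [0, 0, 0]], [0.07, [0, 0, -0.123], [0, 0, 0]], [0.07, [0, 0, -0.123], [0, 0, 0]], [0.03, [0, 0, -0.123], [0, 0, 0]], [0.03, [0, 0, -0.123], [0, 0, 0]], [0.03, [0, 0, -0.123], [0, 0, 0]], [0.03, [0, 0, -0.123], [0, 0, 0]]]'

```text
time: 34.98
position: [0.4672, 0.3004, 0.0313]
tcp_rot: [0.0, 0.74, 0.672, 0.001]
wrist_force: [0.1, 0.3, 6.9]
gripper_width: 0.0494
gripper_force: 20.0
```

>>> jog_arm --motion '[[0.03, [0, 0, 0.04], [0, 0, 0]], [0.03, [0, 0, 0.09], [0, 0, 0]], [0.03, [0, -0.02, 0.14], [0, 0, 0]], [0.03, [0.01, -0.07, 0.145], [0, 0, 0]], [0.03, [0.02, -0.12, 0.145], [0, 0, 0]], [0.03, [0.035, -0.17, 0.145], [0, 0, 0]], [0.03, [0.045, -0.22, 0.145], [0, 0, 0]], [0.03, [0.055, -0.26, 0.145], [0, 0, 0]], [0.03, [0.059, -0.2825, 0.145], [0, 0, 0]], [0.03, [0.059, -0.2825, 0.145], [0, 0, 0]]]'

```text
time: 36.22
position: [0.5254, 0.0155, 0.1754]
tcp_rot: [0.0, 0.742, 0.671, -0.0]
wrist_force: [0.7, 0.4, -1.9]
gripper_width: 0.0495
gripper_force: 20.0
```

>>> jog_arm --motion '[[0.03, [0, 0, 0], [0, 0, 0]], [0.03, [0, 0, -0.03], [0, 0, 0]], [0.03, [0, 0, -0.07], [0, 0, 0]], [0.03, [0, 0, -0.11], [0, 0, 0]], [0.03, [0, 0, -0.13], [0, 0, 0]], [0.03, [0, 0, -0.136], [0, 0, 0]], [0.03, [0, 0, -0.136], [0, 0, 0]], [0.03, [0, 0, -0.136], [0, 0, 0]]]'

```text
time: 37.22
position: [0.5264, 0.0179, 0.0403]
tcp_rot: [0.001, 0.74, 0.672, 0.001]
wrist_force: [0.5, -0.2, -1.0]
gripper_width: 0.0496
gripper_force: 20.0
```

Contact is expected at reported z ≈ 0.034.

>>> jog_arm --motion '[[0.03, [0, 0, -0.003], [0, 0, 0]], [0.03, [0, 0, -0.005], [0, 0, 0]], [0.03, [0, 0, -0.006], [0, 0, 0]], [0.03, [0, 0, -0.0065], [0, 0, 0]], [0.03, [0, 0, -0.0065], [0, 0, 0]]]'

```text
time: 37.85
position: [0.5258, 0.0176, 0.0343]
tcp_rot: [-0.0, 0.74, 0.672, 0.001]
wrist_force: [-1.6, 1.1, 13.1]
gripper_width: 0.0497
gripper_force: 20.0
```

>>> jog_arm --motion '[[0.07, [0, 0, 0.0005], [0, 0, 0]], [0.07, [0, 0, 0.0005], [0, 0, 0]], [0.07, [0, 0, 0.0005], [0, 0, 0]], [0.07, [0, 0, 0.05], [0, 0, 0]], [0.07, [0, 0, 0.1], [0, 0, 0]], [0.07, [-0.02, 0.04, 0.12], [0, 0, 0]], [0.07, [-0.045, 0.09, 0.12], [0, 0, 0]], [0.07, [-0.07, 0.14, 0.12], [0, 0, 0]], [0.07, [-0.095, 0.19, 0.12], [0, 0, 0]], [0.07, [-0.12, 0.24, 0.12], [0, 0, 0]]]'

```text
time: 39.1
position: [0.4046, 0.2591, 0.1529]
tcp_rot: [0.0, 0.74, 0.672, 0.0]
wrist_force: [0.3, 0.4, 0.7]
gripper_width: 0.0695
gripper_force: 0.0
```

>>> jog_arm --motion '[[0.07, [-0.015, 0.035, 0], [0, 0, 0]], [0.07, [-0.017, 0.0487, 0], [0, 0, 0]], [0.07, [-0.017, 0.0487, 0], [0, 0, 0]], [0.07, [-0.017, 0.0487, 0], [0, 0, 0]]]'

```text
time: 39.6
position: [0.3896, 0.3043, 0.153]
tcp_rot: [0.0, 0.741, 0.671, -0.0]
wrist_force: [0.9, -0.7, 0.3]
gripper_width: 0.07
gripper_force: 0.0
```

>>> jog_arm --motion '[[0.07, [-0.001, 0.001, -0.04], [0, 0, 0]], [0.07, [-0.001, 0.001, -0.08], [0, 0, 0]], [0.07, [-0.001, 0.001, -0.11], [0, 0, 0]], [0.07, [-0.001, 0.001, -0.123], [0, 0, 0]], [0.07, [-0.001, 0.001, -0.123], [0, 0, 0]], [0.03, [-0.001, 0.001, -0.123], [0, 0, 0]], [0.03, [-0.001, 0.001, -0.123], [0, 0, 0]], [0.03, [-0.001, 0.001, -0.123], [0, 0, 0]], [0.03, [-0.001, 0.001, -0.123], [0, 0, 0]]]'

```text
time: 40.72
position: [0.3883, 0.3077, 0.0307]
tcp_rot: [0.0, 0.74, 0.672, 0.001]
wrist_force: [0.6, 0.1, 7.1]
gripper_width: 0.0495
gripper_force: 20.0
```

>>> jog_arm --motion '[[0.03, [0, 0, 0.04], [0, 0, 0]], [0.03, [0, 0, 0.09], [0, 0, 0]], [0.03, [0.005, -0.02, 0.14], [0, 0, 0]], [0.03, [0.02, -0.065, 0.145], [0, 0, 0]], [0.03, [0.04, -0.115, 0.145], [0, 0, 0]], [0.03, [0.06, -0.165, 0.145], [0, 0, 0]], [0.03, [0.08, -0.215, 0.145], [0, 0, 0]], [0.03, [0.1, -0.265, 0.145], [0, 0, 0]], [0.03, [0.118, -0.315, 0.145], [0, 0, 0]], [0.03, [0.131, -0.35, 0.145], [0, 0, 0]]]'

```text
time: 41.98
position: [0.5184, -0.0453, 0.1747]
tcp_rot: [-0.0, 0.741, 0.671, -0.0]
wrist_force: [-0.4, 1.2, -3.6]
gripper_width: 0.0499
gripper_force: 20.0
```

>>> jog_arm --motion '[[0.03, [0, -0.007, 0], [0, 0, 0]], [0.03, [0, -0.007, 0], [0, 0, 0]], [0.03, [0, -0.007, -0.03], [0, 0, 0]], [0.03, [0, -0.007, -0.07], [0, 0, 0]], [0.03, [0, -0.007, -0.11], [0, 0, 0]], [0.03, [0, -0.007, -0.13], [0, 0, 0]], [0.03, [0, -0.007, -0.136], [0, 0, 0]], [0.03, [0, -0.007, -0.136], [0, 0, 0]], [0.03, [0, -0.007, -0.136], [0, 0, 0]]]'

```text
time: 43.1
position: [0.5193, -0.0494, 0.0398]
tcp_rot: [0.001, 0.74, 0.672, 0.001]
wrist_force: [-0.3, -0.6, -2.4]
gripper_width: 0.0502
gripper_force: 20.0
```

>>> jog_arm --motion '[[0.03, [0, 0, -0.003], [0, 0, 0]], [0.03, [0, 0, -0.005], [0, 0, 0]], [0.03, [0, 0, -0.006], [0, 0, 0]], [0.03, [0, 0, -0.0065], [0, 0, 0]], [0.03, [0, 0, -0.0065], [0, 0, 0]]]'

```text
time: 43.72
position: [0.5188, -0.0498, 0.0337]
tcp_rot: [-0.0, 0.74, 0.672, 0.001]
wrist_force: [-2.3, 0.4, 11.0]
gripper_width: 0.0499
gripper_force: 20.0
```

>>> jog_arm --motion '[[0.07, [0, 0, 0.0005], [0, 0, 0]], [0.07, [0, 0, 0.0005], [0, 0, 0]], [0.07, [0, 0, 0.0005], [0, 0, 0]], [0.07, [0, 0, 0.05], [0, 0, 0]], [0.07, [0, 0, 0.1], [0, 0, 0]], [0.07, [-0.01, 0.03, 0.14], [0, 0, 0]], [0.07, [-0.02, 0.08, 0.17], [0, 0, 0]], [0.07, [-0.03, 0.13, 0.18], [0, 0, 0]], [0.07, [-0.04, 0.18, 0.18], [0, 0, 0]], [0.07, [-0.05, 0.24, 0.18], [0, 0, 0]]]'

```text
time: 44.98
position: [0.4683, 0.1913, 0.2128]
tcp_rot: [0.0, 0.741, 0.672, 0.0]
wrist_force: [0.5, 0.4, 0.2]
gripper_width: 0.0702
gripper_force: 0.0
```

>>> jog_arm --motion '[[0.07, [-0.01, 0.06, 0], [0, 0, 0]], [0.07, [-0.02, 0.1, 0], [0, 0, 0]], [0.07, [-0.02, 0.1, 0], [0, 0, 0]], [0.07, [-0.02, 0.1, 0], [0, 0, 0]]]'

```text
time: 45.48
position: [0.4487, 0.289, 0.2123]
tcp_rot: [0.0, 0.741, 0.672, -0.0]
wrist_force: [0.3, 0.4, 0.1]
gripper_width: 0.0701
gripper_force: 0.0
```

Run:
```python
from see import *
a=shot("scene"); b=shot("side"); print(robot.state()["gripper_width"])
for c,n in((a,"scene"),(b,"side")): print(n); quad(c,mask(c,(30,30,100),(50,140,255),3),.034,25)
cv2.imwrite("pics/end.png",np.hstack([cv2.resize(a["img"][145:295,180:390,::-1],None,fx=1.9,fy=3,interpolation=cv2.INTER_CUBIC),cv2.resize(b["img"][150:310,290:460,::-1],(400,450),interpolation=cv2.INTER_CUBIC)]))
```

```text
0.07019399193210334
scene
  px [209. 193.] ctr [ 0.502  -0.3057] edges [(40.2, -169.2), (50.7, 82.7)]
side
  px [419. 266.] ctr [ 0.5015 -0.3042] edges [(32.1, 3.7), (40.5, -95.5)]
```

View pics/end.png

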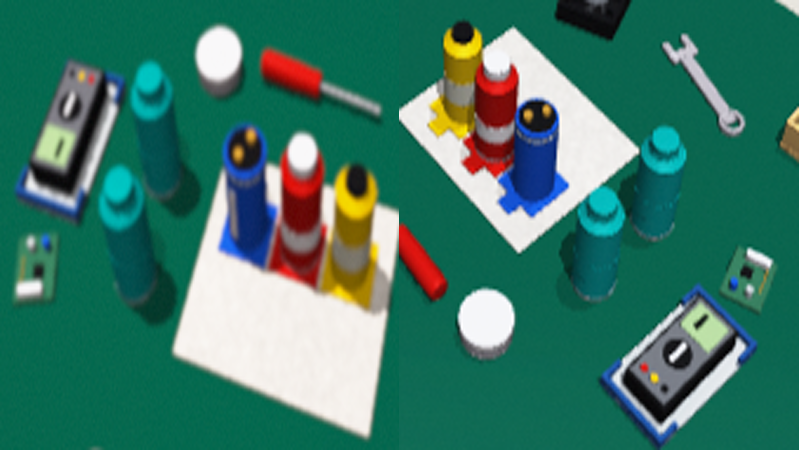

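The meter lies face up in the cradle, the capacitor, spray and flux stand on the blue, red and yellow pads, and the pcb looks untouched.

```bash
python3 -c "
from workcell import robot
print(robot.job_done())"
```

```text
the job is handed in; nothing more can be done
None
```

I handed the job in at about 45 s of robot time: the last pictures show the meter face up in the cradle about 2–3 mm off centre, the three cans upright on their own pads, and the circuit board apparently where it was, but the hand-in returned no verdict.

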